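# Move the spark guard to the free hinge bracket

### The job

The next weld is at the empty bracket on the bench. Pull up the sprung T-bar of the large spark guard so that its hinge pins draw in, lift the guard off its bracket, lower it into the empty bracket until it stands fully home and its pins have sprung out again, and let go. Leave the small guard where it stands.

Things in the scene. Friction and masses are not known exactly. Their poses are not given: they have to be found in the camera images.
- guard_grip (a point): Centre of the steel T-bar (60 mm along y, 16 mm thick along x, 24 mm tall) on an 8 mm stem on the large guard: an aluminium panel 180 mm long (y), 16 thick (x), 90 tall, 0.8 to 0.95 kg, lower corners bevelled 12 x 25 mm, same both ways round. With the bar down the point is 122 mm above the panel's lower edge, 32 mm above its top edge, 130 mm above the bench when home. z up.
- guard_pull (a joint): How far the T-bar is pulled up (m). 0: down, an 8 mm pin stands 22 mm out of each panel end under the keepers of the posts. 0.024: fully up, pins inside the panel. A spring of 1 to 3 N pulls it down; the guard weighs more, so hung from the bar its pins stay in. Let go too high, they spring out and catch on the post tops.
- free_bracket (a point): Empty fixed bracket, twin of the large guard's: middle of the top of its 8 mm base plate (80 x 250 mm), where the middle of the guard's lower edge comes to stand. y along bracket and guard, x across, z up. Channel posts at its ends: slot 30 mm wide, 198 mm between end walls, walls 77 mm above this point; mouth flared to 63 mm across x, top 106 mm above it.
- small_guard (a point): Centre of the small guard's panel (120 mm long along y, 16 thick, 80 tall, with a fixed bar on top, 125 mm tall in all), standing in its own shorter bracket; to be left alone. The point is 48 mm above the bench.
Not all that is in view belongs to the job. Leave any green, orange or purple look-alike of the part that bears guard_grip alone.

How it is judged:
By the outcome, as a careful person would: the job done as asked, in the order asked, and still so for the second after the job is handed in, with the robot touching nothing.
It also fails if it takes over 58 s, if anything falls off the work surface, if the arm or the gripper's body presses on something with over 40 N, if the wrist force passes 120 N, or if a joint passes its speed limit or range.

### The arm

A 6-joint arm with a two-finger parallel gripper is mounted at the origin on the work surface. World frame = base frame: x ahead of the robot, y to its left, z up, the work surface at z = 0. Lengths are in m, angles in rad, forces in N, time in s.
With the tool pointing down it reaches from about 0.375 to 0.975 m from the base axis. Payload 3.8 kg.
Tool frame: the origin (TCP) lies midway between the tips of the shut fingers; the grasp point (between the pads) lies 19 mm behind it; x points along the fingers, y is the direction in which the jaws open and shut, and the axes are right-handed (so a half turn about x gives the same grasp; the last joint's range is limited). The gripper opens to 88 mm and grips with 3 to 60 N. Pads are 18 mm wide; open, the fingers measure 123 mm over their backs; the gripper's body (75 mm by 187 mm) begins 45 mm behind the grasp point.
Start: joints at [1.251, 0.264, 1.604, -0, 1.274, -0.037], TCP at [0.188, 0.648, 0.239] pointing down, gripper open.
Joint ranges: [-2.63, 2.63], [-0.94, 2.18], [0.31, 2.57], [-1.31, 4.45], [0, 2.66], [-2.55, 2.55]. Speed limits (rad/s): [2.57, 2.57, 3.14, 3.14, 3.14, 3.14].

### API

Orientations are given as a rotation vector (axis times angle).
In Python, from cell import manip, inverse_kinematics, cams, order gives the robot as it stands. Calls block until the motion is done:
- manip.move_pose(position, orientation): joint-space move of the TCP to a pose.
- manip.move_linear(position, rate=0.15, rot=None): straight line of the TCP; rot=None keeps the orientation; rate is the mean speed in m/s.
- manip.set_joints(angles): joint-space move.
- manip.set_gripper(opening, force=None): finger opening in m; force is the grip in N (None keeps the last); returns when the fingers have stopped.
- manip.dwell(seconds).
- inverse_kinematics(position, orientation): joint angles nearest the present ones, or None.
- manip.state(): the state.
- cams.capture(name): name is "side" or "top" or "wrist"; returns a dict with "image" (420x560x3 uint8, blue, green, red), "z_map" (420x560 float32, m along the optical axis (not along the pixel's ray), 0 where there is no reading), "intrinsics" (3x3 intrinsics, pixels), "position" and "orientation" of the camera in the world; the wrist camera has in their place "T_tool_cam" (4x4, takes a point from camera to tool coordinates, whose origin is the TCP and whose axes are the tool frame's). Camera axes: x right, y down, z forward; pixel columns grow to the right and rows downward; lengths in m; the calibration is good to about 2 mm. The wrist camera is an equidistant fisheye: a pixel r from the principal point sees the ray r / f radians off the axis. A picture is of the moment at which its call begins: read the wrist's pose just before it.
A pose or a line that the arm cannot do raises manip.IKError and nothing moves.
- order.close_job(): hands the job in, once; it reports no verdict.
The state is a dict: "clock": time; "joint_pos": joint angles; "joint_velocities": joint speeds; "tau": joint torques, N m; "tool_pos": TCP position; "tcp_rot": TCP orientation; "contact_force": force on the tool from outside, world axes, zero at the start; "moment": the same for the moment, N m; "gripper_width": finger opening in m.
Only numpy, scipy, OpenCV 4.12 (cv2) and the standard library are available. Lean on these libraries where they do the work, as an engineer would, in place of code of your own. Each camera call takes 0.05 s, during which the arm holds its last target.

## Working session

There is one attempt and no reset: what is moved stays moved. The work goes in short steps, each a Python script; the robot and the scene stay as the last script left them, time stands still between calls to the robot, and variables do not carry over. Pictures are saved under pics/ and viewed, and the job is handed in when it is done.

```bash
ls; mkdir -p pics; python3 - <<'E'
from cell import manip,cams
import cv2,numpy as np
s=manip.state();print({k:np.round(v,3) for k,v in s.items()})
for n in ("top","side","wrist"):
    c=cams.capture(n);cv2.imwrite(f"pics/{n}0.png",c["image"]);np.savez(f"pics/{n}0.npz",**c)
    print(n,{k:np.round(v,3).tolist() for k,v in c.items() if k not in("image","z_map")}, (c["z_map"]>0).mean())
E
```

```text
pics
{'clock': np.float64(0.0), 'joint_pos': array([ 1.251,  0.265,  1.605, -0.   ,  1.274, -0.037]), 'joint_velocities': array([ 0.   , -0.001,  0.001, -0.001,  0.002,  0.001]), 'tau': array([ 3.0000e-03, -5.0213e+01, -3.5687e+01,  7.3000e-02,  3.0000e-02,
       -0.0000e+00]), 'tool_pos': array([0.188, 0.648, 0.237]), 'tcp_rot': array([ 0.22 ,  1.56 , -0.224]), 'contact_force': array([-1.161, -0.068,  0.587]), 'moment': array([0.011, 0.029, 0.025]), 'gripper_width': np.float64(0.089)}
top {'intrinsics': [[426.076, 0.0, 274.938], [0.0, 426.076, 211.608], [0.0, 0.0, 1.0]], 'position': [0.279, -0.036, 1.435], 'orientation': [-2.13, 2.104, -0.21]} 0.9960884353741497
side {'intrinsics': [[405.099, 0.0, 276.27], [0.0, 405.099, 211.999], [0.0, 0.0, 1.0]], 'position': [0.379, -0.973, 1.083], 'orientation': [-2.367, 0.178, -0.088]} 0.9961777210884354
wrist {'intrinsics': [[325.192, 0.0, 271.203], [0.0, 325.192, 207.316], [0.0, 0.0, 1.0]], 'T_tool_cam': [[-0.0, -0.26, 0.966, -0.146], [1.0, 0.0, 0.0, -0.0], [-0.0, 0.966, 0.26, -0.067], [0.0, 0.0, 0.0, 1.0]]} 0.9365646258503402
```

View pics/top0.png

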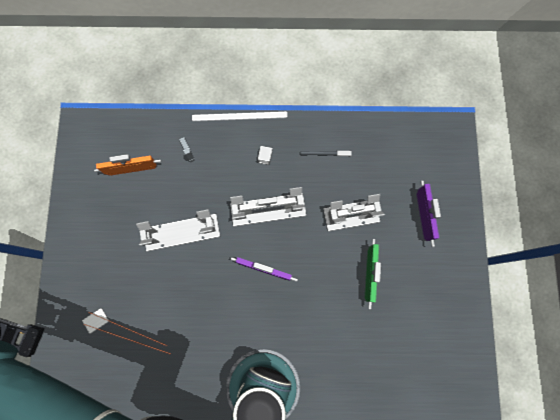

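View pics/side0.png

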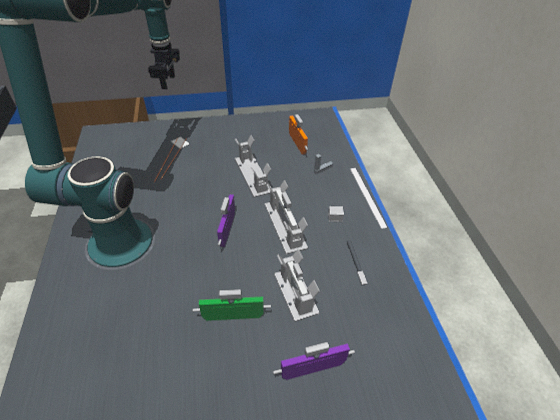

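View pics/wrist0.png

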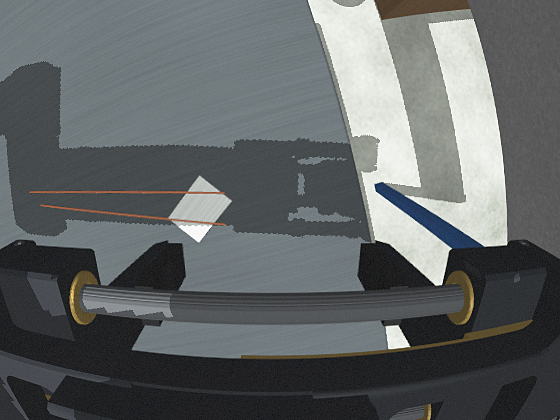

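The top view shows the robot at the bottom with world x pointing up. The empty bracket is at about (178,231), the large guard at (267,207) and the small guard at (354,213). Purple, green and orange decoys lie around them. Next I'll zoom in and build height maps.

```bash
cat > h.py <<'E'
import numpy as np,cv2
from scipy.spatial.transform import Rotation as R
def cloud(c):
    z=c["z_map"];K=c["intrinsics"];v,u=np.mgrid[:z.shape[0],:z.shape[1]]
    p=np.stack([(u-K[0,2])/K[0,0]*z,(v-K[1,2])/K[1,1]*z,z],-1)
    return p@R.from_rotvec(c["orientation"]).as_matrix().T+c["position"]
def rays(c,uv):
    K=c["intrinsics"];uv=np.asarray(uv,float)
    d=np.stack([(uv[:,0]-K[0,2])/K[0,0],(uv[:,1]-K[1,2])/K[1,1],np.ones(len(uv))],-1)
    return d@R.from_rotvec(c["orientation"]).as_matrix().T
def onplane(c,uv,z):
    d=rays(c,uv);return c["position"]+d*((z-c["position"][2])/d[:,2])[:,None]
E
python3 - <<'E'
from h import *
for n in("top","side"):
    c=dict(np.load(f"pics/{n}0.npz"));P=cloud(c);m=(c["z_map"]>0)
    print(n,np.median(P[300:330,340:370].reshape(-1,3),0) if n=="top" else np.median(P[330:350,100:150].reshape(-1,3),0))
    i=c["image"]
    a=i[180:260,130:390] if n=="top" else i[120:330,220:340]
    cv2.imwrite(f"pics/{n}0z.png",cv2.resize(a,None,fx=3 if n=="top" else 2.8,fy=3 if n=="top" else 2.8,interpolation=cv2.INTER_CUBIC))
    zz=P[...,2];a=zz[180:260,130:390] if n=="top" else zz[120:330,220:340]
    cv2.imwrite(f"pics/{n}0h.png",cv2.resize(cv2.applyColorMap(np.clip(a/0.16*255,0,255).astype(np.uint8),cv2.COLORMAP_JET),None,fx=2.8,fy=2.8,interpolation=cv2.INTER_NEAREST))
E
```

```text
top [ 2.27218908e-01 -2.97510082e-01 -2.54992930e-04]
side [ 0.04908834 -0.3742216   0.00118085]
```

View pics/top0z.png

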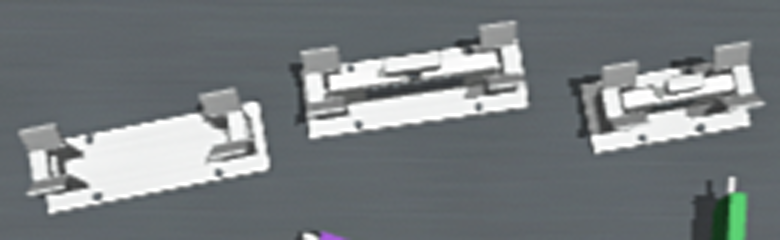

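View pics/side0z.png

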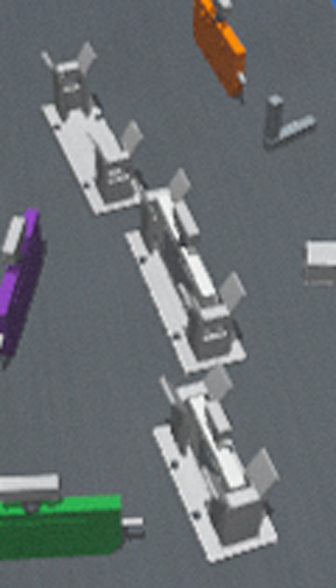

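View pics/top0h.png

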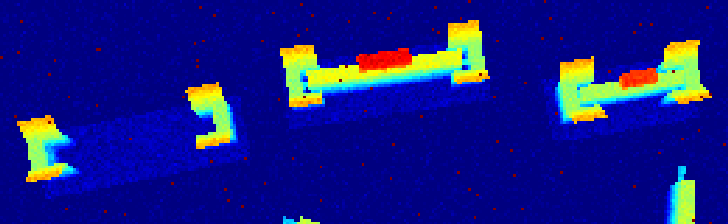

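```bash
cat > est.py <<'E'
from h import *
c=dict(np.load("pics/top0.npz"));P=cloud(c);z=cv2.medianBlur(c["z_map"],3);c2=dict(c);c2["z_map"]=z;P=cloud(c2)
reg=dict(free=(130,215,195,255),large=(222,180,312,226),small=(316,185,390,235))
for n,(u0,v0,u1,v1) in reg.items():
    p=P[v0:v1,u0:u1].reshape(-1,3)
    if n=="free": p=P[200:258,130:224].reshape(-1,3)
    for lo,hi in((.003,.014),(.08,.09),(.095,.118),(.128,.16)):
        q=p[(p[:,2]>lo)&(p[:,2]<hi)]
        if len(q)<20: continue
        r=cv2.minAreaRect(q[:,:2].astype(np.float32)*1000)
        print(n,lo,len(q),np.round(q.mean(0),4),"rect",np.round(r[0],1),np.round(r[1],1),round(r[2],1), "zmed",np.median(q[:,2]).round(4))
    # colour: bright mask base
E
python3 est.py
```

```text
free 0.003 1394 [0.4895 0.2867 0.0075] rect [495.3 299.6] [282.6 159.8] 86.5 zmed 0.0075
free 0.08 155 [0.4936 0.2897 0.085 ] rect [492. 287.] [ 43.  231.4] 11.3 zmed 0.0851
free 0.095 199 [0.4982 0.2924 0.1053] rect [492.6 287.3] [ 70.5 230.5] 12.0 zmed 0.1065
large 0.003 764 [ 0.5595 -0.0082  0.0073] rect [583.7  -6.8] [109.1 260.1] 9.6 zmed 0.0072
large 0.08 199 [ 0.5754 -0.0049  0.0848] rect [575.6  -6.5] [ 40.9 229.7] 9.5 zmed 0.0844
large 0.095 379 [ 0.5781 -0.0079  0.1013] rect [575.2  -6.5] [ 70.1 230.1] 9.2 zmed 0.099
large 0.128 109 [ 0.5737 -0.0065  0.1391] rect [574.6  -6.4] [17.7 59.6] 8.7 zmed 0.1401
small 0.003 585 [ 0.5461 -0.288   0.0073] rect [ 558.9 -306.5] [120.9 210.2] 11.7 zmed 0.0073
small 0.08 311 [ 0.5588 -0.2901  0.0851] rect [ 559.9 -292.3] [ 40.1 161.5] 11.1 zmed 0.0851
small 0.095 204 [ 0.5647 -0.2918  0.1053] rect [ 559.3 -292.9] [ 71.  161.5] 11.0 zmed 0.1064
small 0.128 59 [ 0.5581 -0.2911  0.1314] rect [ 558.8 -292.4] [15.3 38.9] 12.2 zmed 0.1314
```

Top-depth fits:

| Item | Centre (x, y) | Yaw |
|---|---|---|
| Large guard | (0.575, -0.0065) | about +9.2° |
| Free bracket | (0.4925, 0.287) | about +11.7° |

Next I'll cross-check with the side camera, then go above the guard and take a wrist view.

```bash
cat >> h.py <<'E'
def tool(yaw,flip=1):
    y=flip*np.array([np.cos(yaw),np.sin(yaw),0]);x=np.array([0,0,-1.]);return R.from_matrix(np.stack([x,y,np.cross(x,y)],1)).as_rotvec()
E
python3 - <<'E'
from h import *
c=dict(np.load("pics/side0.npz"));c["z_map"]=cv2.medianBlur(c["z_map"],3);P=cloud(c).reshape(-1,3)
for n,(cx,cy) in dict(free=(.4925,.287),large=(.575,-.0065)).items():
    q0=P[(abs(P[:,0]-cx)<.07)&(abs(P[:,1]-cy)<.14)]
    for lo,hi in((.098,.125),(.128,.16)):
        q=q0[(q0[:,2]>lo)&(q0[:,2]<hi)]
        if len(q)<15: continue
        r=cv2.minAreaRect(q[:,:2].astype(np.float32)*1000);print(n,lo,len(q),np.round(r,1) if 0 else r)
from cell import manip,cams,inverse_kinematics as ik
for f in(1,-1):
    for p,yw in(((.575,-.0065,.28),9.2),((.4925,.287,.30),11.7)):
        j=ik(np.array(p),tool(np.radians(yw),f));print(f,None if j is None else np.round(j,2))
E
```

```text
free 0.098 84 ((493.1866149902344, 287.53826904296875), (70.70585632324219, 229.12765502929688), 11.339329719543457)
large 0.098 242 ((575.234375, -3.6003875732421875), (71.43705749511719, 233.87515258789062), 9.152777671813965)
large 0.128 84 ((573.6522216796875, -6.689460754394531), (17.13231658935547, 63.16782760620117), 7.976101875305176)
1 [-0.05  0.05  1.77  0.    1.32 -0.22]
1 [ 0.48  0.03  1.75 -0.    1.35  0.28]
-1 None
-1 None
```

```bash
python3 - <<'E'
from h import *
from cell import manip,cams
manip.move_pose(np.array([.5745,-.0065,.27]),tool(np.radians(9.2)))
manip.dwell(.2);s=manip.state();c=cams.capture("wrist");print(s["clock"],s["tool_pos"],s["contact_force"])
cv2.imwrite("pics/w1.png",c["image"]);np.savez("pics/w1.npz",tp=s["tool_pos"],tr=s["tcp_rot"],**c)
# fisheye cloud
z=c["z_map"];K=c["intrinsics"];v,u=np.mgrid[:420,:560]
x=(u-K[0,2])/K[0,0];y=(v-K[1,2])/K[1,1];r=np.hypot(x,y)+1e-9
t=np.tan(np.minimum(r,1.4));p=np.stack([x/r*t*z,y/r*t*z,z],-1)
T=c["T_tool_cam"];p=p@T[:3,:3].T+T[:3,3];p=p@R.from_rotvec(s["tcp_rot"]).as_matrix().T+s["tool_pos"]
p=p[z>0]
for lo,hi in((.1,.12),(.13,.155)):
    q=p[(abs(p[:,0]-.5745)<.08)&(abs(p[:,1]+.0065)<.14)&(p[:,2]>lo)&(p[:,2]<hi)]
    print(lo,len(q),cv2.minAreaRect(q[:,:2].astype(np.float32)*1000) if len(q)>10 else 0,np.median(q,0))
E
```

```text
3.0333 [ 0.57451712 -0.00590953  0.26993145] [-0.38252613  0.36455137  0.41563451]
0.1 1692 ((576.8231201171875, -7.129295349121094), (70.42826843261719, 228.6388397216797), 9.005767822265625) [0.57382085 0.07528908 0.10957871]
0.13 1196 ((577.0455322265625, -7.727697372436523), (15.6768159866333, 59.23873519897461), 9.166932106018066) [ 0.57659299 -0.00601216  0.14161415]
```

View pics/w1.png

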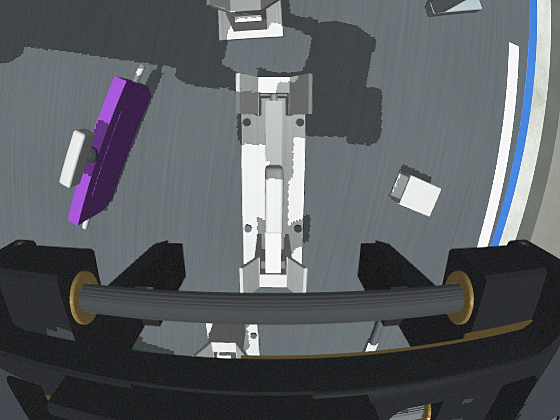

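The wrist view shows the T-bar at (274,210), centred between the posts, with a post mouth at (275,95). The cloud fit gives (0.577, -0.0075), within 2 mm of the other cameras. I'll descend, grip and pull the bar up.

```bash
python3 - <<'E'
from h import *
from cell import manip,cams
rot=tool(np.radians(9.1));X,Y=.5758,-.0070
def st(t): s=manip.state();print(t,round(float(s["clock"]),2),np.round(s["tool_pos"],4),np.round(s["contact_force"],1),np.round(s["moment"],2),round(float(s["gripper_width"]),4))
manip.move_linear(np.array([X,Y,.15]),rate=.12,rot=rot);st("pre")
manip.move_linear(np.array([X,Y,.112]),rate=.06);st("at")
manip.set_gripper(.0,force=45);st("grip")
for dz in (.008,.016,.022,.028,.034):
    manip.move_linear(np.array([X,Y,.112+dz]),rate=.03);st(dz)
c=cams.capture("side");cv2.imwrite("pics/s2.png",cv2.resize(c["image"][130:270,220:350],None,fx=4,fy=4,interpolation=cv2.INTER_CUBIC))
c=cams.capture("wrist");cv2.imwrite("pics/w2.png",c["image"])
E
```

```text
pre 4.23 [ 0.5766 -0.007   0.151 ] [ 0.5 -0.2 -0.6] [-0.1   0.06  0.03] 0.0881
at 5.02 [ 0.5759 -0.007   0.1119] [0.1 0.7 0.5] [-0.04  0.07 -0.02] 0.0881
grip 6.11 [ 0.576 -0.007  0.112] [1.  0.4 0.1] [-0.02 -0.08 -0.01] 0.0156
0.008 6.53 [ 0.5758 -0.007   0.1202] [ 0.1 -0.3 -2.4] [-0.07 -0.2   0.01] 0.0156
0.016 6.94 [ 0.5757 -0.007   0.1282] [ 1.9 -0.5 -2. ] [-0.12 -0.1  -0.03] 0.0155
0.022 7.29 [ 0.5758 -0.007   0.1342] [ 0.7 -0.4 -2.6] [-0.11 -0.11  0.  ] 0.0153
0.028 7.64 [ 0.5746 -0.0069  0.1389] [-0.3  0.7 -9.2] [-0.05  0.08  0.03] 0.0155
0.034 7.99 [ 0.5761 -0.007   0.1463] [ 0.9 -0.9 -9. ] [-0.04  0.07 -0.02] 0.0157
```

View pics/s2.png

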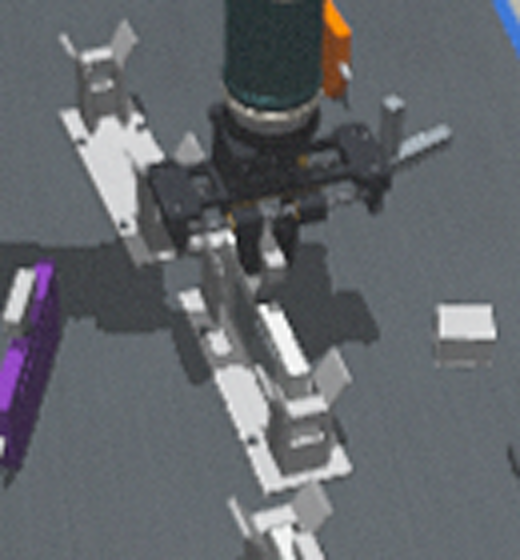

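View pics/w2.png

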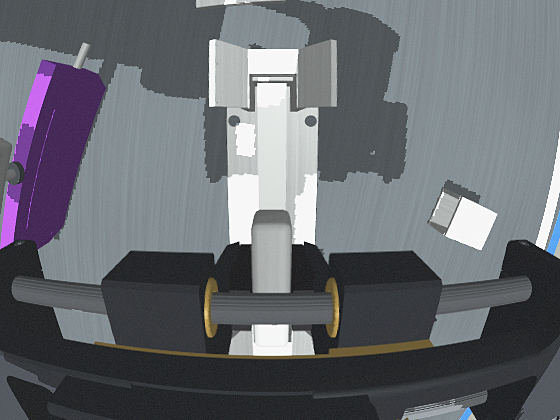

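The pull took about 2.4 N (the spring), then a steady 9 N, so the guard is hanging free with its pins drawn in. The wrist view shows the panel at (270,150) clear inside the post mouth. I'll lift it and carry it over.

```bash
python3 - <<'E'
from h import *
from cell import manip,cams
def st(t): s=manip.state();print(t,round(float(s["clock"]),2),np.round(s["tool_pos"],4),np.round(s["contact_force"],1),np.round(s["moment"],2),round(float(s["gripper_width"]),4))
manip.move_linear(np.array([.5758,-.007,.18]),rate=.05);st("up")
manip.move_linear(np.array([.5758,-.007,.295]),rate=.1);st("up")
X,Y=.4932,.287
manip.move_linear(np.array([X,Y,.295]),rate=.12,rot=tool(np.radians(11.6)));manip.dwell(.3);st("over")
s=manip.state();c=cams.capture("wrist");cv2.imwrite("pics/w3.png",c["image"])
z=c["z_map"];K=c["intrinsics"];v,u=np.mgrid[:420,:560]
x=(u-K[0,2])/K[0,0];y=(v-K[1,2])/K[1,1];r=np.hypot(x,y)+1e-9
t=np.tan(np.minimum(r,1.4));p=np.stack([x/r*t*z,y/r*t*z,z],-1)
T=c["T_tool_cam"];p=p@T[:3,:3].T+T[:3,3];p=p@R.from_rotvec(s["tcp_rot"]).as_matrix().T+s["tool_pos"]
p[z<=0]=9
np.savez("pics/w3.npz",p=p)
for lo,hi in((.08,.09),(.098,.12),(.004,.012)):
    q=p[(abs(p[...,0]-X)<.09)&(abs(p[...,1]-Y)<.16)&(p[...,2]>lo)&(p[...,2]<hi)]
    print(lo,len(q),cv2.minAreaRect(q[:,:2].astype(np.float32)*1000) if len(q)>10 else 0)
c=cams.capture("side");cv2.imwrite("pics/s3.png",cv2.resize(c["image"][60:230,180:350],None,fx=3.4,fy=3.4,interpolation=cv2.INTER_CUBIC))
c=cams.capture("top");cv2.imwrite("pics/t3.png",cv2.resize(c["image"][150:290,80:320],None,fx=3.3,fy=3.3,interpolation=cv2.INTER_CUBIC))
E
```

```text
up 8.93 [ 0.5755 -0.007   0.1798] [ 0.5 -0.5 -9.1] [-0.01  0.09  0.02] 0.0155
up 10.22 [ 0.5752 -0.007   0.2938] [-0.1  0.3 -9.6] [-0.07  0.04  0.  ] 0.0156
over 13.22 [0.4932 0.2869 0.295 ] [-0.  -0.7 -9.1] [-0.06  0.05 -0.04] 0.0158
0.08 309 ((473.4144592285156, 378.0062561035156), (39.79084777832031, 38.63747024536133), 11.523299217224121)
0.098 987 ((474.0077819824219, 378.5989074707031), (70.15514373779297, 38.29484558105469), 11.723997116088867)
0.004 3487 ((496.631103515625, 273.91046142578125), (80.9117431640625, 180.5541229248047), 11.952485084533691)
```

View pics/w3.png

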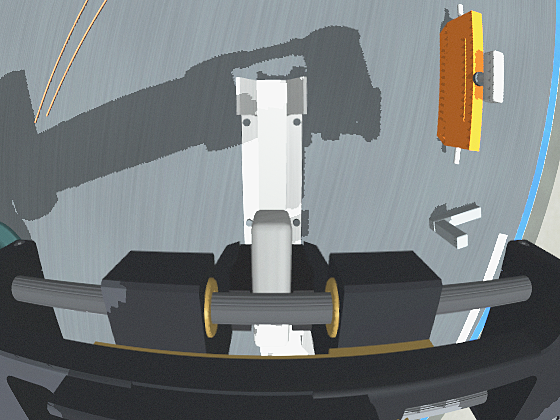

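View pics/s3.png

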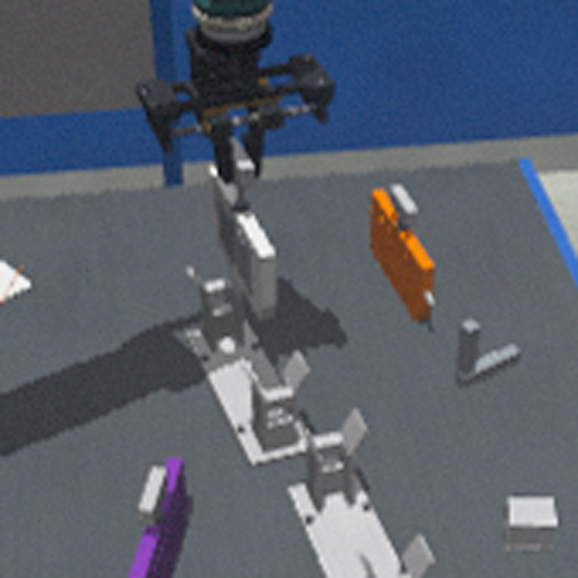

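The wrist view shows the guard hanging square over the bracket, with the far post mouth at (270,95). The post fit puts the bracket at about (0.4933, 0.286), yaw 11.7°. I'll lower in steps and watch the force.

```bash
python3 - <<'E'
from h import *
from cell import manip,cams
X,Y=.4933,.286;rot=tool(np.radians(11.65))
def st(t): s=manip.state();print(t,round(float(s["clock"]),2),np.round(s["tool_pos"],4),np.round(s["contact_force"],1),np.round(s["moment"],2),round(float(s["gripper_width"]),4));return s["contact_force"]
manip.move_linear(np.array([X,Y,.25]),rate=.08,rot=rot);st("a")
for z in (.23,.21,.19,.17,.155,.145,.140):
    manip.move_linear(np.array([X,Y,z]),rate=.05);f=st(z)
    if f[2]>-5 or np.hypot(f[0],f[1])>6: print("STOP");break
c=cams.capture("side");cv2.imwrite("pics/s4.png",cv2.resize(c["image"][100:240,200:340],None,fx=4,fy=4,interpolation=cv2.INTER_CUBIC))
c=cams.capture("wrist");cv2.imwrite("pics/w4.png",c["image"])
E
```

```text
a 14.08 [0.4934 0.2861 0.2499] [-0.  -0.5 -8. ] [-0.    0.05  0.02] 0.0155
0.23 14.63 [0.4931 0.2859 0.2295] [ 0.8  0.5 -9.5] [-0.04  0.06 -0.03] 0.0158
0.21 15.18 [0.493  0.2859 0.2095] [ 1.5 -0.6 -9.2] [0.02 0.05 0.03] 0.0154
0.19 15.73 [0.4931 0.2859 0.1895] [-0.4 -0.2 -8.5] [0.   0.   0.05] 0.0156
0.17 16.28 [0.493  0.2859 0.1695] [-0.2  0.2 -7.9] [-0.06  0.06 -0.04] 0.0158
0.155 16.73 [0.4928 0.2857 0.1543] [ 1.2  0.5 -8.2] [-0.11  0.04  0.01] 0.0158
0.145 17.08 [0.4928 0.2857 0.1443] [ 1.2  0.1 -9.3] [-0.03 -0.01 -0.01] 0.0156
0.14 17.33 [0.493  0.2858 0.1395] [ 0.3 -0.3 -9.1] [-0.07  0.07 -0.02] 0.0154
```

View pics/w4.png

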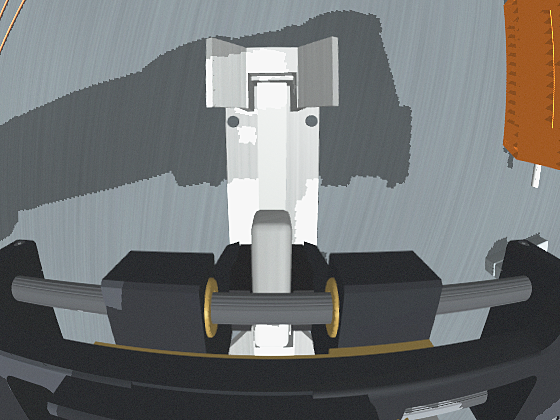

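View pics/s4.png

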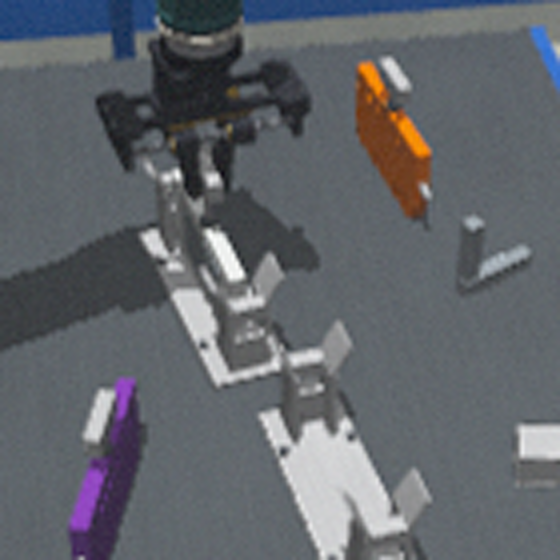

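The panel sits well inside both slots (wrist view, panel end at (272,90), centred in the slot). It still hangs with 9 N and there is no side load. I'll lower it onto the base and then let the bar down.

```bash
python3 - <<'E'
from h import *
from cell import manip,cams
X,Y=.4933,.286
def st(t): s=manip.state();print(t,round(float(s["clock"]),2),np.round(s["tool_pos"],4),np.round(s["contact_force"],1),np.round(s["moment"],2),round(float(s["gripper_width"]),4));return s["contact_force"]
for z in (.137,.134,.131,.128,.124,.120,.117,.1145,.113):
    manip.move_linear(np.array([X,Y,z]),rate=.03);manip.dwell(.1);f=st(z)
    if f[2]>3 or np.hypot(f[0],f[1])>6: print("STOP");break
c=cams.capture("wrist");cv2.imwrite("pics/w5.png",c["image"])
E
```

```text
0.137 17.78 [0.4933 0.286  0.137 ] [ 0.4  0.1 -8.6] [-0.06  0.05  0.03] 0.0156
0.134 18.13 [0.4939 0.2862 0.1349] [-0.2 -0.8 -3.3] [-0.2   0.12  0.01] 0.0154
0.131 18.48 [0.4936 0.2861 0.1312] [ 0.8 -0.3 -3.1] [-0.12  0.03  0.03] 0.0155
0.128 18.83 [0.4935 0.2861 0.128 ] [ 0.7 -0.3 -3. ] [-0.13 -0.08 -0.01] 0.0157
0.124 19.22 [0.4934 0.2861 0.124 ] [ 0.2 -0.3 -2. ] [-0.12 -0.01 -0.02] 0.0152
0.12 19.6 [0.4934 0.2861 0.12  ] [ 0.8 -0.5 -1.9] [-0.03 -0.06 -0.03] 0.0155
0.117 19.95 [0.4933 0.2861 0.117 ] [ 0.8  0.  -2.1] [-0.04 -0.1  -0.05] 0.0159
0.1145 20.3 [0.4933 0.2861 0.1145] [ 1.4 -0.1 -2.1] [ 0.05 -0.09  0.03] 0.0157
0.113 20.65 [0.4933 0.2861 0.113 ] [ 1.4  0.5 -1.5] [ 0.08 -0.09  0.05] 0.0154
```

View pics/w5.png

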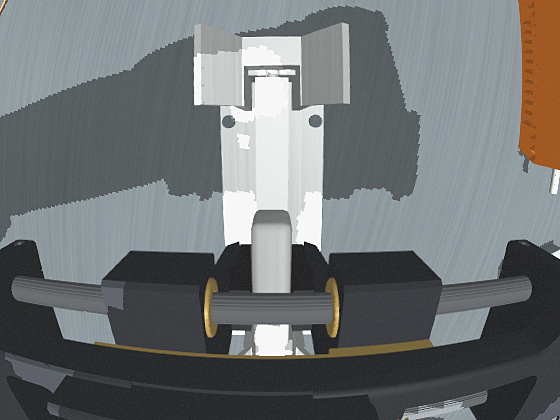

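The guard took its weight on the base at TCP z 0.135, as computed, and the bar then came down 23 mm against spring force alone. I'll release slowly, retreat and check.

```bash
python3 - <<'E'
from h import *
from cell import manip,cams
X,Y=.4933,.286
def st(t): s=manip.state();print(t,round(float(s["clock"]),2),np.round(s["tool_pos"],4),np.round(s["contact_force"],1),round(float(s["gripper_width"]),4));return s["contact_force"]
manip.move_linear(np.array([X,Y,.112]),rate=.03);st("d")
manip.set_gripper(.03);manip.set_gripper(.088);st("open")
manip.move_linear(np.array([X,Y,.17]),rate=.08);manip.move_linear(np.array([X,Y,.29]),rate=.15);st("up")
s=manip.state();c=cams.capture("wrist");cv2.imwrite("pics/w6.png",c["image"])
manip.move_pose(np.array([.188,.648,.26]),np.array([.22,1.56,-.224]));manip.dwell(.3);st("away")
for n in("top","side"):
    c=cams.capture(n);np.savez(f"pics/{n}7.npz",**c)
    i=c["image"];a=i[180:260,130:390] if n=="top" else i[120:250,220:340]
    k=3 if n=="top" else 4.5
    cv2.imwrite(f"pics/{n}7z.png",cv2.resize(a,None,fx=k,fy=k,interpolation=cv2.INTER_CUBIC))
    c["z_map"]=cv2.medianBlur(c["z_map"],3);P=cloud(c).reshape(-1,3)
    for lo,hi in((.128,.17),(.093,.102)):
        q=P[(abs(P[:,0]-X)<(.02 if lo<.1 else .06))&(abs(P[:,1]-Y)<(.08 if lo<.1 else.12))&(P[:,2]>lo)&(P[:,2]<hi)]
        print(n,lo,len(q),cv2.minAreaRect(q[:,:2].astype(np.float32)*1000),np.percentile(q[:,2],[20,50,80]).round(4))
    q=P[(abs(P[:,0]-.559)<.06)&(abs(P[:,1]+.2924)<.1)&(P[:,2]>.128)]
    print("small",cv2.minAreaRect(q[:,:2].astype(np.float32)*1000))
E
```

```text
d 20.95 [0.4934 0.2861 0.1121] [ 0.6  0.6 -1.8] 0.0152
open 22.32 [0.4933 0.286  0.112 ] [-0.  -0.2 -0.3] 0.088
up 24.15 [0.4927 0.2857 0.2886] [-0.8 -0.2 -0.4] 0.088
away 26.23 [0.1888 0.6477 0.2602] [ 0.3  0.3 -0.6] 0.0878
top 0.128 113 ((492.23046875, 285.92987060546875), (16.81990623474121, 58.90184783935547), 10.879576683044434) [0.1373 0.1405 0.1415]
top 0.093 171 ((492.7893371582031, 285.2559814453125), (17.97073745727539, 156.88525390625), 11.343734741210938) [0.0952 0.0971 0.0981]
small ((558.6757202148438, -292.62786865234375), (14.58614730834961, 39.69300079345703), 12.890423774719238)
side 0.128 61 ((491.1918029785156, 283.1949462890625), (17.044694900512695, 57.8305549621582), 12.11338996887207) [0.1334 0.1405 0.1423]
side 0.093 82 ((492.16790771484375, 285.5096435546875), (28.648052215576172, 160.61026000976562), 5.372465133666992) [0.0971 0.099  0.1004]
small ((558.7427978515625, -293.2855529785156), (15.502605438232422, 38.511924743652344), 11.051878929138184)
```

View pics/w6.png

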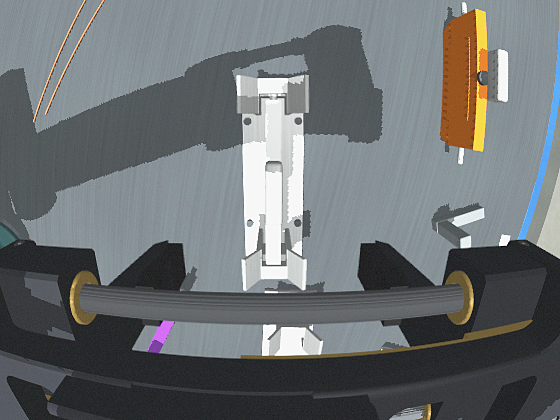

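View pics/side7z.png

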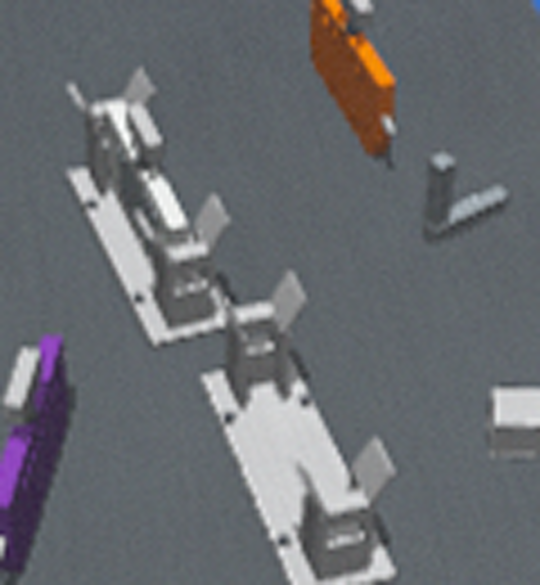

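View pics/top7z.png

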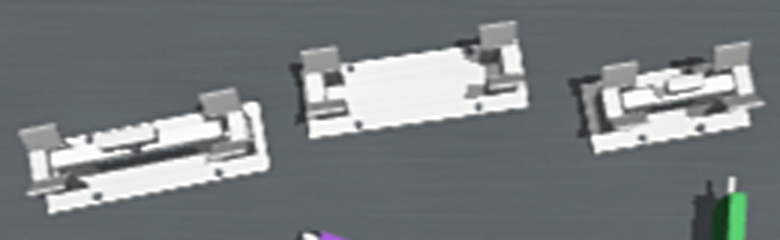

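The top view shows the guard in the left bracket (bar at (128,137) in the crop), the old bracket empty, and the small guard unmoved. Heights match the original home position, so I'm handing in.

```bash
python3 -c "
from cell import order,manip
order.close_job();print(manip.state()['clock'])"
```

```text
the job is handed in; nothing more can be done
the job is handed in; nothing more can be done
```

The large guard now stands fully home in the formerly empty bracket with its T-bar down. The job was handed in at about 26 s of the 58 s allowed.

- **Transfer:** I pulled the T-bar up against about 2.4 N of spring, and the guard then hung free at about 9 N. I lifted it out and lowered it into the free bracket at about (0.493, 0.286), yaw 11.65°. It met the base at the computed height, and I let the bar down the full 24 mm before letting go.
- **Last checks:** The bar top is at 0.1405 m in both fixed cameras, against 0.140 m before the move. The panel top is at 0.097–0.099 m, against 0.098 m expected when home.
- **Surroundings:** The small guard's position is unchanged to within 1 mm, the old bracket is empty, and the arm was parked clear.
- **Pins:** I could not see them directly inside the posts. That they sprang out is inferred from the bar being fully down, with only spring force on it all the way.
- **Disagreements:** The cameras differed by up to about 3 mm, well inside the slot clearance. The side camera's fit of the placed panel's yaw (5.4°) was off because it also caught post surfaces. The other fits of the bar and panel gave 11–12°, in line with the bracket.

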